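# Stack a controller board in its bonding nest

## Robot

A 6-joint arm with a two-finger parallel gripper is mounted at the origin on the work surface. World frame = base frame: x ahead of the robot, y to its left, z up, the work surface at z = 0. Lengths are in mm, angles in rad, forces in N, time in s.
With the tool pointing down it reaches from about 350 to 975 mm from the base axis. Payload 7.1 kg.
Tool frame: the origin (TCP) lies midway between the tips of the shut fingers; the grasp point (between the pads) lies 19 mm behind it (ctrl.grip_depth is the distance from the TCP to the grasp point, in mm); z points along the fingers, y is the line along which they close (so a half turn about z gives the same grasp; the last joint's range is limited). The gripper opens to 88 mm and grips with 3 to 60 N. Pads are 20 mm wide; open, the fingers measure 115 mm over their backs; the gripper's body (75 mm by 178 mm) begins 61 mm behind the grasp point.
Start: joints at [1.109, 0.423, 1.63, -0, 1.089, -0.019], TCP at [267.762, 564.72, 222.675] pointing down, gripper open.
Joint ranges: [-3, 3], [-0.9, 2.11], [0.09, 2.58], [-1.31, 4.45], [0.11, 2.69], [-2.54, 2.54]. Speed limits (rad/s): [2.39, 2.39, 3.01, 3.14, 3.14, 3.14].

## Interface

Orientations are given as a rotation vector (axis times angle).
In Python, from workcell import ctrl, cams gives the robot as it stands.
- The arm moves only by the tool move_arm, never from a script. Its argument "steps" is a list of rows, each a list of 3 entries, a list of its own where there are three numbers: the shift along the tool's x, y, z in units of 25 mm (1.0 is 25 mm), then the turn about the tool's z in units of 5 degrees (1.0 is 5 degrees), then the closure, from 0 (fully open) to 1 (shut). A call has 1 to 20 rows; each row shifts and turns the commanded pose from where the row before left it, along the tool's axes as they then stand; what a row does not reach is not made up. A row lasts 1/12 s, in which the tool goes at most 41.7 mm and 7.16 degrees, less where a joint would pass 70% of its speed; a pose out of reach is approached as far as the arm can. A call is refused whole if a number of a shift passes 1 or a number of a turn 1, either way. A call with a gripper value outside its range is refused whole. The fingers move at their own pace and stop on an object; the grip force is fixed at half the most. Time passes only in rows, so rows that do not move let the fingers close. It gives the time, the measured TCP pose, the force, the opening and the grip force at its end, in the units of the state.
- ctrl.get_obs(): the state, without advancing time (a new reading comes with each control period).
- cams.get_image(name): name is "scene" or "side" or "wrist"; returns a dict with "image" (384x512x3 uint8, red, green, blue), "camera_matrix" (3x3 intrinsics, pixels), "k1" (the pictures are not rectified: a ray, as slopes to the right and down, at radius r is drawn at 1 + k1 r^2 times it, then the intrinsics apply), "xyz" and "rotation" of the camera in the world; the wrist camera has in their place "mount" (4x4, takes a point from camera to tool coordinates, whose origin is the TCP and whose axes are the flange's). Camera axes: x right, y down, z forward; pixel columns grow to the right and rows downward; lengths in mm; the calibration is good to about 2 mm. A picture is of the moment at which its call begins: read the wrist's pose just before it. There is no depth.
- ctrl.close_job(): hands the job in; it is judged then, once.
Trained networks look in the newest picture that a camera, given by its name, has taken for a name from the list of things; names that differ only in an ending like _2 or _b are one class to them, and where a whole thing is asked for, a point or a joint stands for the part that bears it (a point fixed in the world has none). Each returns a list of dicts, best first, with "p" (0 to 1); they miss things now and then, are a little off and sometimes report something else, mostly with a low value. They report only what shows in the picture. A call takes as long as a camera call. They do not tell look-alikes from the thing itself.
- cams.boxes_of(camera, thing): "rect" ([centre column, centre row, width, height] in pixels, round what is visible of it).
- cams.cut_out(camera, thing): "pixels" (384x512 bool, what is visible of it) and "rect" ([centre column, centre row, width, height] in pixels, round what is visible of it).
The state is a dict: "t": time; "qpos": joint angles; "qvel": joint speeds; "joint_torque": joint torques, N m; "ee_pos": TCP position; "orientation": TCP orientation; "ft_force": force on the tool from outside, world axes, zero at the start; "moment": the same for the moment, N m; "width": finger opening in mm; "grasp_force": force on a finger pad.
Only numpy, scipy, OpenCV 4.12 (cv2) and the standard library are available. Lean on these libraries where they do the work, as an engineer would, in place of code of your own. Each camera call takes 0.05 s, during which the arm holds its last target. There are 200 camera calls.

## Task

Build up the controller for bonding in the black nest, in this order: lay the aluminium base plate in the nest between its stops, the circuit board on the plate, lengthwise and centred, then the large finned heat sink centred on the board's large chip, the small heat sink on its small chip, and last the steel weight on top of the large heat sink to press it down. Leave the little jar and the spool where they stand, and let go of everything.

Things in the scene. Friction and masses are not known exactly. Their poses are not given: they have to be found in the camera images.
- nest: Nest, fixed: black slab 176 (x) x 88 (y) mm, 10 mm high. Origin: centre of its underside. On its top stand two aluminium end stops (50 mm wide, 8 mm high, inner faces at x = +-80 mm) and four steel studs (8 mm diameter, 8 mm high, at x = +-60, y = +-37 mm). The base plate lies between them with 5 mm of play each way, long side along x, either way round.
- plate: Aluminium base plate, loose, flat: 150 (x) x 56 (y) x 12 (z) mm, 0.34 kg. Origin: centre of its underside. Grip it across y at its middle. Starts flat on the bench.
- board: Green circuit board, loose, 140 (x) x 48 (y) mm, 0.09 kg, z 6 to 9 mm, on four brass spacers. Origin: centre, at the spacers' feet. Starts chips up on the bench. Grip across y (48 mm) at x = 0, where black connectors (22 mm long, z 9 to 19) stand flush with both long edges. Black chips, tops at z = 13: large 34 x 34 at x = -40, small 20 x 20 at x = +40, y = 0. Either way round on the plate.
- sink_large: Large aluminium heat sink, loose, 40 x 40 mm, 28 mm high, 0.06 kg: 5 mm base with 7 upright fins running along x. Origin: centre of its underside; z up. Can be gripped across x or y. Starts upright on the bench.
- sink_small: Small aluminium heat sink, loose, 26 x 26 mm, 20 mm high, 0.02 kg: 4 mm base with 5 upright fins running along x. Origin: centre of its underside; z up. Can be gripped across x or y. Starts upright on the bench.
- weight: Steel weight, loose, upright, 0.3 kg: round body 38 mm in diameter up to z = 36 mm, narrow neck, round knob on top 24 mm in diameter from z = 47 to 58 mm. Origin: centre of its underside. Grip the knob or the body.
- jar: Bystander: little amber glass jar with a white lid, 42 mm in diameter, 44 mm high. Origin: centre of its underside. Not to be moved.
- spool: Bystander: grey plastic spool standing on its flange, flanges 50 mm in diameter, 37 mm high. Origin: centre of its underside. Not to be moved.
Mind the look-alikes: they are no part of the job. Of the things like the nest, leave any that is red or turquoise; of the rest the smaller one is meant.

How it is judged (in metres and radians):
On the way, in this order (a step that is already met when the one before it is completed fails the run):
1. the base plate lies flat in the nest, released (x of plate in the frame of nest between -0.008 and 0.008 m and y of plate in the frame of nest between -0.008 and 0.008 m and z of plate in the frame of nest between 0.007 and 0.013 m and angle between plate's own z axis and vertical below 0.1 rad and angle between the x axis of plate and the x axis of nest, either way round below 0.15 rad and contact force between the fingers and plate below 0.1 N), for 0.2 s.
2. the board lies on the base plate, released (x of board in the frame of plate between -0.008 and 0.008 m and y of board in the frame of plate between -0.008 and 0.008 m and z of board in the frame of plate between 0.009 and 0.015 m and angle between board's own z axis and vertical below 0.1 rad and angle between the x axis of board and the x axis of plate, either way round below 0.15 rad and contact force between the fingers and board below 0.1 N), for 0.2 s.
3. the large heat sink sits on the large chip, released (x of sink_large in the frame of board between -0.048 and -0.032 m and y of sink_large in the frame of board between -0.008 and 0.008 m and z of sink_large in the frame of board between 0.01 and 0.016 m and angle between sink_large's own z axis and vertical below 0.1 rad and contact force between the fingers and sink_large below 0.1 N), for 0.2 s.
4. the small heat sink sits on the small chip, released (x of sink_small in the frame of board between 0.032 and 0.048 m and y of sink_small in the frame of board between -0.008 and 0.008 m and z of sink_small in the frame of board between 0.01 and 0.016 m and angle between sink_small's own z axis and vertical below 0.1 rad and contact force between the fingers and sink_small below 0.1 N), for 0.2 s.
5. the weight stands on the large heat sink, released (horizontal distance between weight and sink_large below 0.01 m and z of weight in the frame of sink_large between 0.025 and 0.031 m and angle between weight's own z axis and vertical below 0.1 rad and contact force between the fingers and weight below 0.1 N), for 0.2 s.
At the end, for the whole second after the job is handed in: All released and at rest, level within 0.1 rad, heights within 3 mm. Plate in nest and board on plate: 8 mm along each axis, 0.15 rad. Each heat sink within 8 mm (each board axis) of its chip's middle; weight on the large sink within 10 mm of its middle (all of step 1 and all of step 2 and all of step 3 and all of step 4 and all of step 5 and linear speed of each of plate, board, sink_large, sink_small, weight below 0.01 m/s and angular speed of each of plate, board, sink_large, sink_small, weight below 0.1 rad/s); the robot touches nothing.
It fails at once if the jar or the spool is moved more than 25 mm (distance of any of jar, spool from where it was at the start of the episode above 0.025 m).
It also fails if it takes over 141 s, if anything falls off the work surface, if the arm or the gripper's body presses on something with over 40 N, if the wrist force passes 120 N, or if a joint passes its speed limit or range.

## Working session

There is one attempt and no reset: what is moved stays moved. The work goes in short steps, Python scripts to look and compute and a tool call to move; the robot and the scene stay as the last step left them, time stands still between calls to the robot, and variables do not carry over. Pictures are saved under pics/ and viewed, at most 14 in all, crops included, and the job is handed in when it is done.

Besides the shell and the picture viewer there is one more tool, called as name([rows], argument=value, ...), one row to a line, values as JSON. move_arm: Moves the arm, as the interface text tells. Its arguments: {"type":"object","properties":{"steps":{"type":"array"}},"required":["steps"]}

```bash
ls; mkdir -p pics
python3 - <<'E'
from workcell import ctrl,cams
import cv2,numpy as np
o=ctrl.get_obs(); print({k:np.round(v,3).tolist() for k,v in o.items()}, ctrl.grip_depth)
for n in ["scene","side","wrist"]:
    d=cams.get_image(n); cv2.imwrite(f"pics/{n}0.png",d["image"][:,:,::-1])
    print(n,{k:np.round(v,3).tolist() for k,v in d.items() if k!="image"})
    for t in ["nest","plate","board","sink_large","sink_small","weight","jar","spool"]:
        print(t,[(round(b["p"],2),np.round(b["rect"]).astype(int).tolist()) for b in cams.boxes_of(n,t)][:4])
a=[cv2.imread(f"pics/{n}0.png") for n in ("scene","side")]
cv2.imwrite("pics/s0x.png",cv2.resize(a[0],(800,600)));cv2.imwrite("pics/s1x.png",cv2.resize(a[1],(800,600)))
E
```

```text
pics
{'t': 0.0, 'qpos': [1.109, 0.424, 1.631, 0.0, 1.089, -0.019], 'qvel': [0.0, -0.0, -0.002, 0.001, 0.001, -0.001], 'joint_torque': [0.0, -54.461, -27.367, 0.064, 0.023, -0.0], 'ee_pos': [267.512, 564.24, 221.918], 'orientation': [-0.69, -3.065, 0.002], 'ft_force': [0.629, -0.856, 0.786], 'moment': [0.038, -0.007, 0.013], 'grasp_force': 0.0, 'width': 87.996} 18.700000000000003
scene {'camera_matrix': [[455.912, 0.0, 255.962], [0.0, 455.912, 190.047], [0.0, 0.0, 1.0]], 'k1': 0.053, 'xyz': [1550.118, 249.266, 1042.976], 'rotation': [-1.608, -1.91, 0.851]}
nest [(0.86, [343, 286, 40, 61]), (0.84, [206, 154, 43, 50]), (0.83, [357, 154, 36, 55]), (0.8, [340, 208, 35, 47])]
plate [(0.97, [156, 197, 37, 37])]
board [(0.82, [234, 224, 21, 33])]
sink_large [(0.6, [251, 192, 15, 13])]
sink_small [(0.55, [279, 200, 11, 9])]
weight [(0.48, [296, 236, 15, 23])]
jar [(0.79, [175, 224, 11, 16])]
spool [(0.73, [216, 190, 18, 19]), (0.58, [158, 196, 36, 34])]
side {'camera_matrix': [[410.941, 0.0, 258.591], [0.0, 410.941, 195.38], [0.0, 0.0, 1.0]], 'k1': 0.02, 'xyz': [303.333, -654.928, 902.7], 'rotation': [-2.453, 0.381, -0.115]}
nest [(0.95, [136, 140, 90, 49]), (0.85, [313, 107, 57, 23]), (0.76, [199, 287, 110, 82]), (0.57, [229, 130, 57, 33])]
plate [(0.8, [310, 293, 66, 28])]
board [(0.74, [297, 195, 51, 27])]
sink_large [(0.76, [247, 200, 24, 24])]
sink_small []
weight [(0.59, [293, 139, 13, 21])]
jar [(0.59, [343, 237, 20, 19])]
spool [(0.69, [266, 229, 20, 26])]
wrist {'camera_matrix': [[274.654, 0.0, 258.944], [0.0, 274.654, 194.587], [0.0, 0.0, 1.0]], 'k1': -0.027, 'mount': [[-0.001, -0.959, -0.284, 77.865], [1.0, -0.001, -0.0, -0.403], [0.0, -0.284, 0.959, -161.367], [0.0, 0.0, 0.0, 1.0]]}
nest [(0.87, [182, 342, 64, 48]), (0.62, [93, 184, 168, 189])]
plate []
board []
sink_large []
sink_small []
weight []
jar []
spool []
```

View pics/s0x.png

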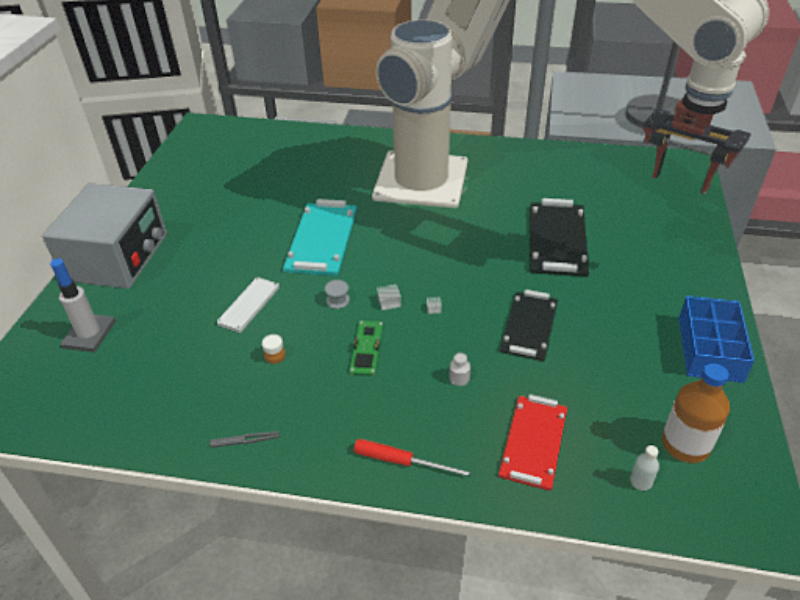

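View pics/s1x.png

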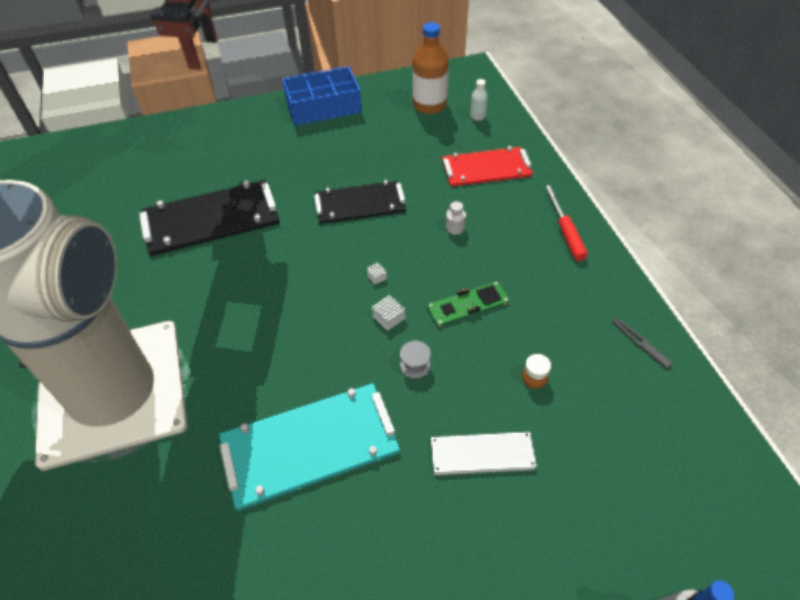

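Nest candidates (scene pixels): turquoise (206,154), red (343,286), large black (357,154) and small black (340,208). The nest I want is the small black one at (340,208), since it is neither red nor turquoise and is the smaller of the two black ones. Plate (156,197), board (234,224), large sink (249,190), small sink (278,195), weight with knob (294,237), jar (175,224), spool (216,188).

```bash
cat > h.py <<'E'
from workcell import ctrl,cams
import cv2,numpy as np
from scipy.spatial.transform import Rotation as R
def cam(n):
    o=ctrl.get_obs(); d=cams.get_image(n)
    if n=="wrist":
        T=np.eye(4);T[:3,:3]=R.from_rotvec(o["orientation"]).as_matrix();T[:3,3]=o["ee_pos"];T=T@np.array(d["mount"])
        d["R"],d["c"]=T[:3,:3],T[:3,3]
    else: d["R"],d["c"]=R.from_rotvec(d["rotation"]).as_matrix(),np.array(d["xyz"])
    return d
def plane(d,px,z):
    p=cv2.undistortPoints(np.array(px,float).reshape(-1,1,2),np.array(d["camera_matrix"]),np.array([d["k1"],0,0,0.])).reshape(-1,2)
    r=np.c_[p,np.ones(len(p))]@d["R"].T
    return d["c"]+r*((z-d["c"][2])/r[:,2])[:,None]
def proj(d,P):
    q=(np.array(P,float).reshape(-1,3)-d["c"])@d["R"]
    return cv2.projectPoints(q,np.zeros(3),np.zeros(3),np.array(d["camera_matrix"]),np.array([d["k1"],0,0,0.]))[0].reshape(-1,2)
def rect(d,mask,z):
    c=max(cv2.findContours(mask.astype(np.uint8),0,cv2.CHAIN_APPROX_NONE)[0],key=cv2.contourArea).reshape(-1,2)
    return mar(plane(d,c,z)[:,:2])
def mar(P):
    (x,y),(w,h),a=cv2.minAreaRect(P.astype(np.float32))
    if h>w: w,h,a=h,w,a+90
    return np.round([x,y,w,h,(a+90)%180-90],1)
def to(xy=None,z=None,yaw=None,dec=2):
    """from the present pose: shift in tool axes (25 mm units) and turn (5 deg units) so that TCP at xy,z; closing line (tool y) at world angle yaw deg"""
    o=ctrl.get_obs();M=R.from_rotvec(o["orientation"]).as_matrix();p=np.array(o["ee_pos"])
    t=p.copy()
    if xy is not None:t[:2]=xy
    if z is not None:t[2]=z
    y0=np.degrees(np.arctan2(M[1,1],M[0,1]))
    dy=0 if yaw is None else (yaw-y0+90)%180-90
    print("t",round(o["t"],2),"pos",p.round(1),"yaw",round(y0,1),"q6",round(o["qpos"][5],2),"tilt",M[:,2].round(3),"w",round(o["width"],1),"gf",round(o["grasp_force"],1))
    print(" shift now",((t-p)@M/25).round(dec)," turn",round(-dy/5,dec)," shift if turned first",((t-p)@(M@R.from_euler('z',-dy,degrees=True).as_matrix())/25).round(dec))
E
python3 - <<'E'
from h import *
Z=dict(nest=10,plate=12,board=9,sink_large=28,sink_small=20,weight=58,jar=44,spool=37)
for n in ["scene","side"]:
    d=cam(n)
    for t,z in Z.items():
        for b in cams.cut_out(n,t)[:4]:
            u,v,w,h=b["rect"]
            print(n,t,round(b["p"],2),np.round([u,v]),"rect",rect(d,b["pixels"],z if t in("nest","plate","board") else 0).tolist(),"ctr@z/2",plane(d,[u,v],z/2)[0,:2].round(0))
    if n=="scene": cv2.imwrite("pics/crop1.png",cv2.resize(d["image"][170:260,220:380,::-1],None,fx=5,fy=5,interpolation=2))
E
```

```text
scene nest 0.74 [205. 155.] rect [276.9, -190.0, 292.3, 130.9, 2.9] ctr@z/2 [ 300. -189.]
scene nest 0.73 [358. 153.] rect [193.7, 355.2, 285.5, 126.1, 2.3] ctr@z/2 [201. 359.]
scene nest 0.64 [339. 283.] rect [778.4, 326.5, 189.0, 87.7, -7.5] ctr@z/2 [783. 319.]
scene nest 0.6 [341. 208.] rect [494.0, 306.4, 191.5, 87.2, -6.8] ctr@z/2 [497. 312.]
scene plate 0.89 [158. 197.] rect [534.9, -281.9, 158.9, 63.8, -14.3] ctr@z/2 [ 540. -284.]
scene board 0.94 [236. 223.] rect [611.5, -12.7, 145.2, 50.5, 4.7] ctr@z/2 [612.  -6.]
scene board 0.65 [157. 195.] rect [527.8, -284.1, 154.6, 65.6, -14.1] ctr@z/2 [ 531. -289.]
scene jar 0.75 [176. 223.] rect [639.3, -194.0, 75.6, 37.0, 18.3] ctr@z/2 [ 656. -181.]
scene spool 0.53 [217. 190.] rect [463.0, -111.3, 87.5, 48.4, 17.7] ctr@z/2 [489. -93.]
side nest 0.96 [312. 108.] rect [779.9, 317.2, 182.7, 108.9, -11.2] ctr@z/2 [780. 313.]
side nest 0.75 [229. 129.] rect [497.8, 295.7, 177.1, 97.5, -6.4] ctr@z/2 [494. 302.]
side nest 0.75 [199. 286.] rect [285.8, -192.6, 254.1, 130.7, 3.2] ctr@z/2 [ 288. -200.]
side nest 0.7 [135. 141.] rect [200.1, 350.0, 257.1, 149.9, 2.5] ctr@z/2 [204. 339.]
side plate 0.73 [310. 291.] rect [529.2, -288.2, 153.8, 62.2, -14.1] ctr@z/2 [ 533. -292.]
side board 0.97 [299. 194.] rect [612.9, -11.2, 140.7, 55.9, 3.9] ctr@z/2 [612. -12.]
side sink_large 0.63 [248. 202.] rect [471.3, 14.1, 55.0, 49.5, -67.9] ctr@z/2 [468.  -2.]
side sink_large 0.25 [228. 130.] rect [499.8, 305.7, 183.3, 106.2, -4.8] ctr@z/2 [488. 289.]
side sink_small 0.57 [242. 174.] rect [477.1, 109.5, 29.3, 24.6, -73.7] ctr@z/2 [480. 101.]
side weight 0.64 [293. 137.] rect [670.0, 204.6, 84.6, 34.4, 70.2] ctr@z/2 [664. 179.]
side jar 0.54 [342. 238.] rect [669.6, -177.0, 64.5, 39.3, 49.7] ctr@z/2 [ 658. -190.]
side spool 0.79 [266. 230.] rect [485.7, -91.4, 71.7, 50.2, 72.1] ctr@z/2 [ 483. -107.]
```

View pics/crop1.png

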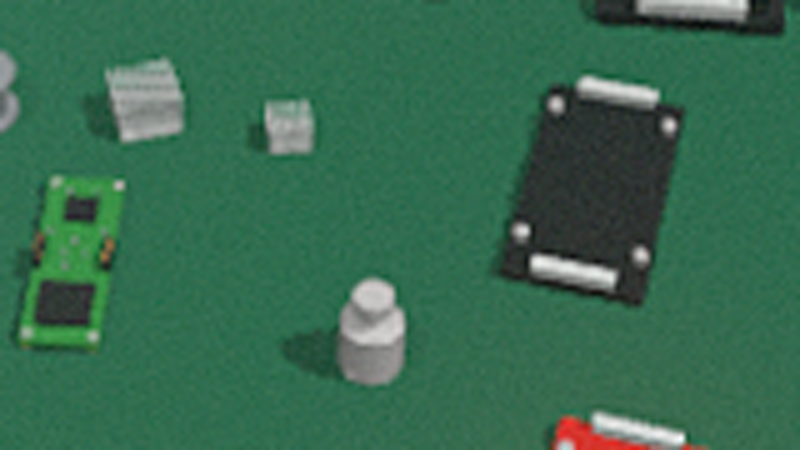

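The crop confirms it: the small black nest has two stops and four studs and measures about 176x88 mm at (495,303). The board's large chip is on its +x (near camera) side. I'll look with the wrist camera over the nest first, then over the plate.

```bash
python3 -c "
from h import *
to([495,303],160,83.5)"
```

```text
t 2.25 pos [267.8 564.7 222.7] yaw 64.6 q6 -0.02 tilt [ 0.  0. -1.] w 87.6 gf 0.0
 shift now [-12.7   -5.57   2.51]  turn -3.77  shift if turned first [-10.22  -9.37   2.51]
```

move_arm([
  [[-0.98,-0.43,0.19],0,0],
  [[-0.98,-0.43,0.19],0,0],
  [[-0.98,-0.43,0.19],0,0],
  [[-0.98,-0.43,0.19],0,0],
  [[-0.98,-0.43,0.19],0,0],
  [[-0.98,-0.43,0.19],0,0],
  [[-0.98,-0.43,0.19],0,0],
  [[-0.98,-0.43,0.19],0,0],
  [[-0.98,-0.43,0.19],0,0],
  [[-0.98,-0.43,0.19],0,0],
  [[-0.98,-0.43,0.19],0,0],
  [[-0.98,-0.43,0.19],0,0],
  [[-0.98,-0.43,0.19],0,0],
  [[0,0,0],-0.94,0],
  [[0,0,0],-0.94,0],
  [[0,0,0],-0.94,0],
  [[0,0,0],-0.94,0],
  [[0,0,0],0,0],
  [[0,0,0],0,0],
])

```text
t: 3.83
ee_pos: [495.7, 302.0, 161.0]
orientation: [0.184, 3.136, 0.0]
ft_force: [-0.5, -0.4, -0.1]
width: 87.5
grasp_force: 0.0
```

Run:
```python
from h import *
d=cam("wrist"); cv2.imwrite("pics/w1.png",d["image"][:,:,::-1])
for b in cams.cut_out("wrist","nest")[:3]: print(b["p"],np.round(b["rect"]),rect(d,b["pixels"],10))
to([530,-286],160,76)
```

```text
0.81 [261. 180.  79. 155.] [497.3 301.4 183.   89.5  -6.9]
0.81 [301. 334.  64.  35.] [721.6 331.   89.2  58.2  82.9]
0.65 [293.  14. 132.  28.] [325.9 355.8 127.4  24.2  83.5]
t 3.93 pos [495.7 302.1 161. ] yaw 83.3 q6 -0.93 tilt [ 0.  0. -1.] w 87.9 gf 0.0
 shift now [ -4.11 -23.2    0.04]  turn 1.46  shift if turned first [ -7.02 -22.49   0.04]
```

View pics/w1.png

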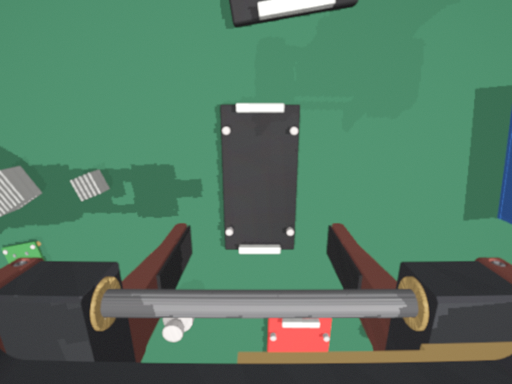

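The wrist view shows the small nest upright at the centre (260,178), with stops at (260,108) and (260,249) and studs at about (226,131), (294,131), (229,232) and (290,232). I'll refine its pose from the studs.

Run:
```python
from h import *
d=cam("wrist"); im=d["image"].astype(int)
def blob(cands,z):
    out=[]
    for u,v in cands:
        p=im[v-7:v+8,u-7:u+8]; m=p.min(2)>120
        yy,xx=np.nonzero(m); out.append([u-7+xx.mean(),v-7+yy.mean()]); print(m.sum(),end=" ")
    return plane(d,out,z)[:,:2]
s=blob([(226,131),(294,131),(229,232),(290,232)],18)
print(s.round(1).tolist(),"ctr",s.mean(0).round(1),"d",np.linalg.norm(s[0]-s[1]),np.linalg.norm(s[0]-s[2]),np.linalg.norm(s[1]-s[3]))
v=s[2]+s[3]-s[0]-s[1];print("yaw",np.degrees(np.arctan2(v[1],v[0])))
```

```text
67 63 57 54 [[431.3, 273.1], [440.2, 346.0], [549.5, 258.8], [558.3, 331.5]] ctr [494.8 302.4] d 73.42909738867982 119.02810766265048 118.92282442086324
yaw -6.948159939486401
```

move_arm([
  [[-0.17,-0.97,0],0,0],
  [[-0.17,-0.97,0],0,0],
  [[-0.17,-0.97,0],0,0],
  [[-0.17,-0.97,0],0,0],
  [[-0.17,-0.97,0],0,0],
  [[-0.17,-0.97,0],0,0],
  [[-0.17,-0.97,0],0,0],
  [[-0.17,-0.97,0],0,0],
  [[-0.17,-0.97,0],0,0],
  [[-0.17,-0.97,0],0,0],
  [[-0.17,-0.97,0],0,0],
  [[-0.17,-0.97,0],0,0],
  [[-0.17,-0.97,0],0,0],
  [[-0.17,-0.97,0],0,0],
  [[-0.17,-0.97,0],0,0],
  [[-0.17,-0.97,0],0,0],
  [[-0.17,-0.97,0],0,0],
  [[-0.17,-0.97,0],0,0],
  [[-0.17,-0.97,0],0,0],
  [[-0.17,-0.97,0],0,0],
])

```text
t: 5.65
ee_pos: [524.6, -190.8, 161.0]
orientation: [0.182, 3.136, -0.0]
ft_force: [-0.3, 0.0, -0.6]
width: 87.7
grasp_force: 0.0
```

move_arm([
  [[-0.17,-0.96,0],0,0],
  [[-0.17,-0.96,0],0,0],
  [[-0.17,-0.96,0],0,0],
  [[-0.17,-0.96,0],0,0],
  [[0,0,0],0.73,0],
  [[0,0,0],0.73,0],
  [[0,0,0],0,0],
  [[0,0,0],0,0],
])

```text
t: 6.32
ee_pos: [530.5, -286.8, 160.8]
orientation: [-0.378, -3.119, -0.0]
ft_force: [0.0, -0.4, -0.5]
width: 87.6
grasp_force: 0.0
```

Run:
```python
from h import *
d=cam("wrist"); cv2.imwrite("pics/w2.png",d["image"][:,:,::-1])
for b in cams.cut_out("wrist","plate")[:3]: print(b["p"],np.round(b["rect"]),rect(d,b["pixels"],12))
for n in ("jar","spool"):
  for b in cams.boxes_of("wrist",n)[:2]: print(n,b["p"],np.round(b["rect"]),plane(d,b["rect"][:2],20)[0].round())
to([530,-286],160,76)
```

```text
0.81 [259. 179.  53. 128.] [ 528.3 -286.7  149.1   57.1  -14.6]
spool 0.57 [418. 101.  64.  48.] [ 482. -102.   20.]
t 6.52 pos [ 530.6 -286.5  161. ] yaw 76.2 q6 -1.84 tilt [ 0. -0. -1.] w 87.8 gf 0.0
 shift now [0.03 0.01 0.04]  turn 0.04  shift if turned first [0.03 0.01 0.04]
```

View pics/w2.png

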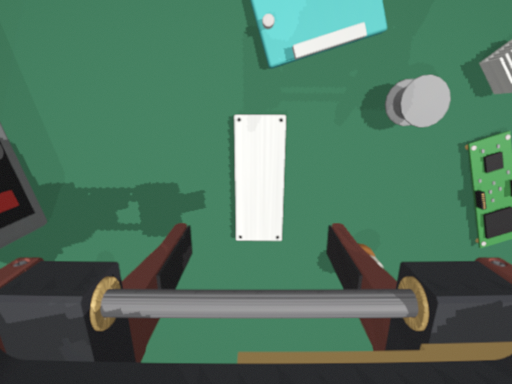

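The plate is at (259,179) in the wrist view and measures 149x57 mm. The jar shows only at the right finger (370,255), well clear. Descending to grip.

```bash
python3 -c "
from h import *
to([528.3,-286.7],5,75.4)"
```

```text
t 6.52 pos [ 530.6 -286.5  161. ] yaw 76.2 q6 -1.84 tilt [ 0. -0. -1.] w 87.8 gf 0.0
 shift now [ 0.09 -0.03  6.24]  turn 0.16  shift if turned first [ 0.09 -0.03  6.24]
```

move_arm([
  [[0.09,-0.03,0.9],0.16,0],
  [[0,0,0.9],0,0],
  [[0,0,0.9],0,0],
  [[0,0,0.9],0,0],
  [[0,0,0.9],0,0],
  [[0,0,0.9],0,0],
  [[0,0,0.6],0,0],
  [[0,0,0.24],0,0],
  [[0,0,0],0,0],
  [[0,0,0],0,1],
  [[0,0,0],0,1],
  [[0,0,0],0,1],
  [[0,0,0],0,1],
  [[0,0,0],0,1],
  [[0,0,0],0,1],
  [[0,0,0],0,1],
  [[0,0,0],0,1],
  [[0,0,0],0,1],
])

```text
t: 8.02
ee_pos: [528.6, -287.2, 5.7]
orientation: [0.401, 3.115, -0.0]
ft_force: [-0.5, 1.5, 6.5]
width: 55.4
grasp_force: 30.0
```

```bash
python3 -c "
from h import *
to([494.8,302.4],110,83.1)"
```

```text
t 8.02 pos [ 528.6 -287.2    5.7] yaw 75.3 q6 -1.83 tilt [ 0.001 -0.    -1.   ] w 55.4 gf 30.0
 shift now [ 7.28 22.47 -4.18]  turn -1.55  shift if turned first [ 4.17 23.25 -4.18]
```

move_arm([
  [[0,0,-0.7],0,1],
  [[0,0,-0.7],0,1],
  [[0,0,-0.7],0,1],
  [[0,0,-0.7],0,1],
  [[0,0,-0.7],0,1],
  [[0,0,-0.68],0,1],
  [[0.26,0.8,0],0,1],
  [[0.26,0.8,0],0,1],
  [[0.26,0.8,0],0,1],
  [[0.26,0.8,0],0,1],
  [[0.26,0.8,0],0,1],
  [[0.26,0.8,0],0,1],
  [[0.26,0.8,0],0,1],
  [[0.26,0.8,0],0,1],
  [[0.26,0.8,0],0,1],
  [[0.26,0.8,0],0,1],
  [[0.26,0.8,0],0,1],
  [[0.26,0.8,0],0,1],
  [[0.26,0.8,0],0,1],
  [[0.26,0.8,0],0,1],
])

```text
t: 9.68
ee_pos: [510.3, 7.8, 109.1]
orientation: [-0.401, -3.115, 0.0]
ft_force: [-0.4, -0.2, -3.1]
width: 55.8
grasp_force: 30.0
```

move_arm([
  [[0.26,0.8,0],0,1],
  [[0.26,0.8,0],0,1],
  [[0.26,0.8,0],0,1],
  [[0.26,0.8,0],0,1],
  [[0.26,0.8,0],0,1],
  [[0.26,0.8,0],0,1],
  [[0.26,0.8,0],0,1],
  [[0.26,0.8,0],0,1],
  [[0.26,0.8,0],0,1],
  [[0.26,0.8,0],0,1],
  [[0.26,0.8,0],0,1],
  [[0.26,0.8,0],0,1],
  [[0.26,0.8,0],0,1],
  [[0.26,0.8,0],0,1],
  [[0,0,0],-0.78,1],
  [[0,0,0],-0.77,1],
  [[0,0,0],0,1],
  [[0,0,0],0,1],
])

```text
t: 11.18
ee_pos: [493.4, 300.5, 109.0]
orientation: [-0.192, -3.135, 0.001]
ft_force: [-0.5, 0.3, -3.2]
width: 55.3
grasp_force: 30.0
```

```bash
python3 -c "
from h import *
d=cam('wrist'); cv2.imwrite('pics/w3.png',d['image'][:,:,::-1])
for b in cams.cut_out('wrist','plate')[:3]: print(b['p'],np.round(b['rect']),rect(d,b['pixels'],118))
to([494.8,302.4],16,83.1)"
```

```text
0.89 [259. 230. 107. 220.] [471.1 302.5 106.5  55.7  -7. ]
t 11.28 pos [493.7 300.4 109.2] yaw 83.0 q6 -0.92 tilt [-0.001 -0.    -1.   ] w 55.5 gf 30.0
 shift now [-0.04  0.09  3.73]  turn -0.03  shift if turned first [-0.04  0.09  3.73]
```

View pics/w3.png

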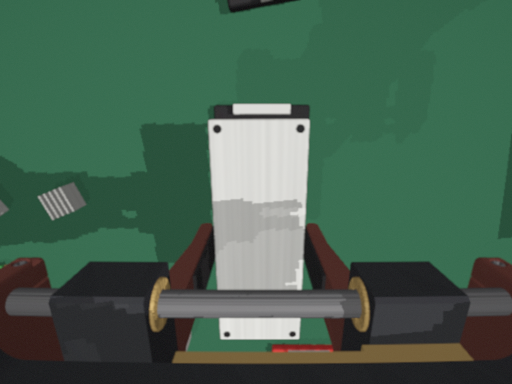

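The plate hangs level over the nest, with holes at (217,129), (301,129), (227,334) and (292,334). I'll take the plate centre from them.

```bash
python3 -c "
from h import *
d=cam('wrist')
s=plane(d,[(217,129),(301,129),(227,334),(292,334)],115.4)[:,:2];print(s.round(1).tolist(),s.mean(0).round(1))
c=s.mean(0);o=ctrl.get_obs()['ee_pos'][:2]
to(np.array([494.8,302.4])-c+o,16,83.1)"
```

```text
[[421.6, 285.6], [427.3, 331.5], [560.0, 269.2], [565.6, 314.3]] [493.6 300.2]
t 11.33 pos [493.8 300.4 109.3] yaw 83.0 q6 -0.92 tilt [-0. -0. -1.] w 55.5 gf 30.0
 shift now [-0.04  0.1   3.73]  turn -0.03  shift if turned first [-0.04  0.1   3.73]
```

move_arm([
  [[-0.04,0.1,0.6],0,1],
  [[0,0,0.6],0,1],
  [[0,0,0.6],0,1],
  [[0,0,0.6],0,1],
  [[0,0,0.5],0,1],
  [[0,0,0.4],0,1],
  [[0,0,0.2],0,1],
  [[0,0,0.15],0,1],
  [[0,0,0.05],0,1],
  [[0,0,0],0,1],
  [[0,0,0],0,1],
])

```text
t: 12.25
ee_pos: [495.6, 303.4, 17.4]
orientation: [0.19, 3.135, 0.001]
ft_force: [1.0, -0.3, -3.4]
width: 55.7
grasp_force: 30.0
```

```bash
python3 -c "
from h import *
to([494.8,302.4],15.7,83.1);print(ctrl.get_obs()['ft_force'])"
```

```text
t 12.25 pos [495.6 303.4  17.4] yaw 83.1 q6 -0.92 tilt [ 0.001  0.    -1.   ] w 55.7 gf 30.0
 shift now [ 0.03 -0.04  0.07]  turn -0.0  shift if turned first [ 0.03 -0.04  0.07]
[ 0.97531411 -0.34990244 -3.40880753]
```

Down the last 2 mm, release, then rise.

move_arm([
  [[0.02,-0.03,0.07],0,1],
  [[0,0,0],0,1],
  [[0,0,0],0,0],
  [[0,0,0],0,0],
  [[0,0,0],0,0],
  [[0,0,0],0,0],
  [[0,0,-0.2],0,0],
  [[0,0,-0.6],0,0],
  [[0,0,-0.9],0,0],
  [[0,0,-0.9],0,0],
  [[0,0,-0.9],0,0],
  [[0,0,-0.9],0,0],
  [[0,0,-0.9],0,0],
  [[0,0,-0.5],0,0],
  [[0,0,0],0,0],
  [[0,0,0],0,0],
])

```text
t: 13.58
ee_pos: [494.8, 302.5, 160.5]
orientation: [0.19, 3.135, 0.001]
ft_force: [-0.7, 0.4, -0.8]
width: 87.5
grasp_force: 0.0
```

Run:
```python
from h import *
d=cam("wrist"); cv2.imwrite("pics/w4.png",d["image"][:,:,::-1])
for b in cams.cut_out("wrist","plate")[:2]: print(b["p"],np.round(b["rect"]),rect(d,b["pixels"],22))
to([612,-12],160,94.5)
```

```text
0.72 [260. 181.  57. 129.] [495.  302.3 150.9  56.8  -6.7]
t 13.68 pos [493.8 302.  158.9] yaw 83.1 q6 -0.92 tilt [-0.002 -0.001 -1.   ] w 87.8 gf 0.0
 shift now [ -6.21 -11.9   -0.04]  turn -2.28  shift if turned first [ -3.73 -12.89  -0.04]
```

View pics/w4.png

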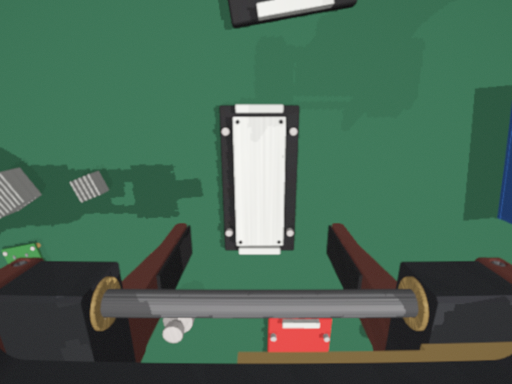

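The plate lies in the nest between the stops and studs, at (260,181) = (495,302), yaw −6.8°. Next is the board.

move_arm([
  [[-0.48,-0.92,0],0,0],
  [[-0.48,-0.92,0],0,0],
  [[-0.48,-0.92,0],0,0],
  [[-0.48,-0.92,0],0,0],
  [[-0.48,-0.92,0],0,0],
  [[-0.48,-0.92,0],0,0],
  [[-0.48,-0.92,0],0,0],
  [[-0.48,-0.92,0],0,0],
  [[-0.48,-0.92,0],0,0],
  [[-0.48,-0.92,0],0,0],
  [[-0.48,-0.92,0],0,0],
  [[-0.48,-0.92,0],0,0],
  [[-0.48,-0.92,0],0,0],
  [[0,0,0],-0.76,0],
  [[0,0,0],-0.76,0],
  [[0,0,0],-0.76,0],
  [[0,0,0],0,0],
  [[0,0,0],0,0],
])

```text
t: 15.18
ee_pos: [612.6, -13.2, 158.7]
orientation: [0.12, -3.137, -0.0]
ft_force: [-0.3, -0.3, 0.4]
width: 87.7
grasp_force: 0.0
```

Run:
```python
from h import *
d=cam("wrist"); cv2.imwrite("pics/w5.png",d["image"][:,:,::-1])
for n,z in (("board",9),("sink_large",28),("sink_small",20),("weight",58)):
  for b in cams.cut_out("wrist",n)[:2]: print(n,round(b["p"],2),np.round(b["rect"]),rect(d,b["pixels"],z))
# board by green colour
h=cv2.cvtColor(d["image"],cv2.COLOR_RGB2HSV); m=(cv2.inRange(h,(45,130,110),(75,255,255))>0); print(m.sum(),rect(d,m,9))
to()
```

```text
board 0.76 [261. 178.  42. 118.] [610.3 -13.1 138.7  48.5   4.5]
board 0.27 [507. 154.  11.  26.] [555.7 270.7  28.6   8.3  18.7]
sink_small 0.68 [418. 234.  52.  38.] [659.9 183.   77.3  38.9  54.1]
sink_small 0.56 [382.  62.  33.  36.] [475.8  98.6  34.5  26.1 -75.4]
weight 0.6 [419. 237.  53.  42.] [644.1 157.3  67.4  32.5  54.2]Traceback (most recent call last):
  File "<stdin>", line 6, in <module>
  File "h.py", line 19, in rect
    c=max(cv2.findContours(mask.astype(np.uint8),0,cv2.CHAIN_APPROX_NONE)[0],key=cv2.contourArea).reshape(-1,2)
      ~~~^^^^^^^^^^^^^^^^^^^^^^^^^^^^^^^^^^^^^^^^^^^^^^^^^^^^^^^^^^^^^^^^^^^^^^^^^^^^^^^^^^^^^^^^
ValueError: max() iterable argument is empty
```

View pics/w5.png

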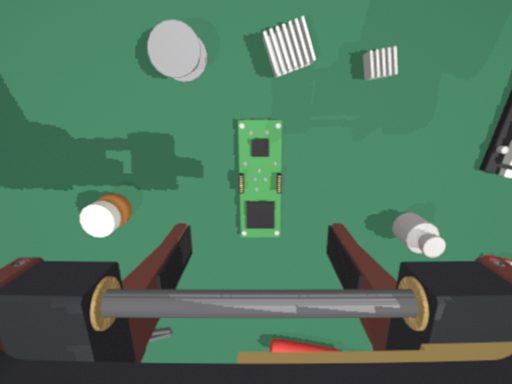

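The board is at (260,178) in the wrist view, with the large chip at (260,214) on its +x end, and it measures 139x48.5 mm. Jar (107,213), spool (178,50) and weight (420,235) are well clear. Gripping at (610.3,−13.1).

```bash
python3 -c "
from h import *
to([610.5,-13.1],6,94.5)"
```

```text
t 15.43 pos [613.3 -13.  159.9] yaw 94.4 q6 -1.69 tilt [-0.  0. -1.] w 87.7 gf 0.0
 shift now [0.11 0.   6.16]  turn -0.01  shift if turned first [0.11 0.   6.16]
```

move_arm([
  [[0.11,0,0.9],0,0],
  [[0,0,0.9],0,0],
  [[0,0,0.9],0,0],
  [[0,0,0.9],0,0],
  [[0,0,0.9],0,0],
  [[0,0,0.9],0,0],
  [[0,0,0.5],0,0],
  [[0,0,0.24],0,0],
  [[0,0,0],0,0],
  [[0,0,0],0,1],
  [[0,0,0],0,1],
  [[0,0,0],0,1],
  [[0,0,0],0,1],
  [[0,0,0],0,1],
  [[0,0,0],0,1],
  [[0,0,0],0,1],
  [[0,0,0],0,1],
  [[0,0,0],0,1],
])

```text
t: 16.93
ee_pos: [611.0, -13.4, 7.1]
orientation: [-0.123, 3.139, -0.0]
ft_force: [-1.0, 1.0, 4.6]
width: 47.7
grasp_force: 30.0
```

```bash
python3 -c "
from h import *
to([495,302.3],110,83.1)"
```

```text
t 16.93 pos [611.  -13.4   7.1] yaw 94.5 q6 -1.69 tilt [ 0.  0. -1.] w 47.7 gf 30.0
 shift now [ 3.64 12.95 -4.12]  turn 2.28  shift if turned first [ 6.12 11.98 -4.12]
```

move_arm([
  [[0,0,-0.5],0,1],
  [[0,0,-0.7],0,1],
  [[0,0,-0.7],0,1],
  [[0,0,-0.8],0,1],
  [[0,0,-0.8],0,1],
  [[0,0,-0.62],0,1],
])

```text
t: 17.43
ee_pos: [611.0, -13.4, 111.8]
orientation: [-0.123, 3.138, -0.0]
ft_force: [0.6, -0.0, 0.2]
width: 47.8
grasp_force: 30.0
```

move_arm([
  [[0.23,0.81,0],0,1],
  [[0.23,0.81,0],0,1],
  [[0.23,0.81,0],0,1],
  [[0.23,0.81,0],0,1],
  [[0.23,0.81,0],0,1],
  [[0.23,0.81,0],0,1],
  [[0.23,0.81,0],0,1],
  [[0.23,0.81,0],0,1],
  [[0.23,0.81,0],0,1],
  [[0.23,0.81,0],0,1],
  [[0.23,0.81,0],0,1],
  [[0.23,0.81,0],0,1],
  [[0.23,0.81,0],0,1],
  [[0.23,0.81,0],0,1],
  [[0.23,0.81,0],0,1],
  [[0.23,0.81,0],0.76,1],
  [[0,0,0],0.76,1],
  [[0,0,0],0.76,1],
  [[0,0,0],0,1],
  [[0,0,0],0,1],
])

```text
t: 19.1
ee_pos: [493.6, 302.4, 110.1]
orientation: [0.186, 3.136, -0.0]
ft_force: [0.6, 0.4, -0.4]
width: 47.4
grasp_force: 30.0
```

Run:
```python
from h import *
d=cam("wrist"); o=ctrl.get_obs(); zt=o["ee_pos"][2]
im=d["image"].astype(int); g=(im[:,:,1]-im[:,:,0]>60)&(im[:,:,1]>130); g=cv2.morphologyEx(g.astype(np.uint8),cv2.MORPH_OPEN,np.ones((3,3)))
ys,xs=np.nonzero(g); print(len(xs),xs.min(),xs.max(),ys.min(),ys.max())
P=np.stack([xs,ys],1); print("green all",mar(plane(d,P,zt+1.9)[:,:2]))
for b in cams.cut_out("wrist","board")[:2]: print(b["p"],np.round(b["rect"]),rect(d,b["pixels"],zt+1.9))
cv2.imwrite("pics/w6.png",d["image"][:,:,::-1])
to([495,302.3],29,83.1)
```

```text
113570 0 511 0 360
green all [464.3 298.5 343.4 234.8  87.9]
0.7 [259. 228.  84. 201.] [476.7 303.8 107.3  51.9  -6.9]
0.22 [263. 189. 100. 175.] [446.6 307.6  72.7  54.3  -6.8]
t 19.2 pos [493.7 302.2 109.9] yaw 83.2 q6 -0.92 tilt [ 0.  0. -1.] w 47.8 gf 30.0
 shift now [-0.05  0.01  3.24]  turn 0.01  shift if turned first [-0.05  0.01  3.24]
```

View pics/w6.png

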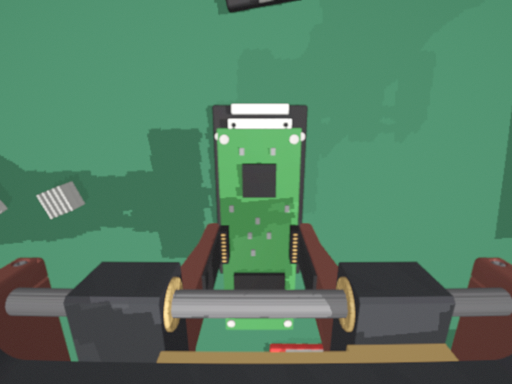

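The board is gripped and level, with corner spacers at (224,139), (295,139), (232,324) and (289,324). I'll check its centre from those.

```bash
python3 -c "
from h import *
d=cam('wrist')
s=plane(d,[(224,139),(295,139),(232,324),(289,324)],111.8)[:,:2];print(s.round(1).tolist(),s.mean(0).round(1))
o=ctrl.get_obs()['ee_pos'][:2]
to(np.array([495,302.3])-s.mean(0)+o,30.5,83.1)"
```

```text
[[427.8, 289.5], [432.7, 329.9], [555.9, 275.0], [560.7, 315.1]] [494.3 302.4]
t 19.25 pos [493.8 302.2 109.9] yaw 83.1 q6 -0.92 tilt [ 0. -0. -1.] w 48.0 gf 30.0
 shift now [-0.03  0.    3.17]  turn 0.01  shift if turned first [-0.03  0.    3.17]
```

move_arm([
  [[-0.03,0,0.6],0,1],
  [[0,0,0.6],0,1],
  [[0,0,0.6],0,1],
  [[0,0,0.5],0,1],
  [[0,0,0.4],0,1],
  [[0,0,0.25],0,1],
  [[0,0,0.15],0,1],
  [[0,0,0.07],0,1],
  [[0,0,0],0,1],
  [[0,0,0],0,1],
])

```text
t: 20.08
ee_pos: [494.8, 302.6, 30.8]
orientation: [0.189, 3.135, 0.001]
ft_force: [-0.1, -0.7, -0.4]
width: 47.6
grasp_force: 30.0
```

```bash
python3 -c "
from h import *
to([494.7,302.2],29.1,83.1);print(ctrl.get_obs()['ft_force'])"
```

```text
t 20.08 pos [494.8 302.6  30.8] yaw 83.1 q6 -0.92 tilt [ 0.001  0.    -1.   ] w 47.6 gf 30.0
 shift now [ 0.   -0.01  0.07]  turn -0.0  shift if turned first [ 0.   -0.01  0.07]
[-0.06399805 -0.70906411 -0.44115998]
```

move_arm([
  [[0,-0.01,0.07],0,1],
  [[0,0,0],0,1],
  [[0,0,0],0,0],
  [[0,0,0],0,0],
  [[0,0,0],0,0],
  [[0,0,0],0,0],
  [[0,0,-0.2],0,0],
  [[0,0,-0.6],0,0],
  [[0,0,-0.9],0,0],
  [[0,0,-0.9],0,0],
  [[0,0,-0.9],0,0],
  [[0,0,-0.9],0,0],
  [[0,0,-0.9],0,0],
  [[0,0,0],0,0],
  [[0,0,0],0,0],
])

```text
t: 21.33
ee_pos: [495.1, 302.5, 162.7]
orientation: [0.19, 3.133, 0.003]
ft_force: [0.2, 0.7, -1.2]
width: 88.0
grasp_force: 0.0
```

Run:
```python
from h import *
d=cam("wrist"); cv2.imwrite("pics/w7.png",d["image"][:,:,::-1])
for b in cams.cut_out("wrist","board")[:2]: print(b["p"],np.round(b["rect"]),rect(d,b["pixels"],31))
# dark chips: threshold inside the board
im=d["image"]; B=[b for b in cams.cut_out("wrist","board")][0]["rect"]
x0,x1,y0,y1=int(B[0]-B[2]/2+6),int(B[0]+B[2]/2-6),int(B[1]-B[3]/2+4),int(B[1]+B[3]/2-4)
m=np.zeros(im.shape[:2],np.uint8); m[y0:y1,x0:x1]=(im[y0:y1,x0:x1].max(2)<70)
n,l,st,c=cv2.connectedComponentsWithStats(m)
for i in range(1,n):
    if st[i,4]>60: print("dark",st[i].tolist(),c[i].round(1),rect(d,l==i,35))
to([469,6],180)
```

```text
0.61 [260. 184.  47. 130.] [493.7 301.5 139.8  49.1  -7.1]
dark [250, 142, 17, 17, 234] [258.3 150.6] [454.5 306.3  16.8  16.7  83. ]
dark [245, 207, 28, 27, 700] [259.  219.9] [532.9 297.2  31.5  30.4  -7. ]
t 21.48 pos [493.6 301.7 160.1] yaw 83.1 q6 -0.92 tilt [-0.002 -0.001 -1.   ] w 88.1 gf 0.0
 shift now [ -0.45 -11.86  -0.78]  turn 0.0  shift if turned first [ -0.45 -11.86  -0.78]
```

View pics/w7.png

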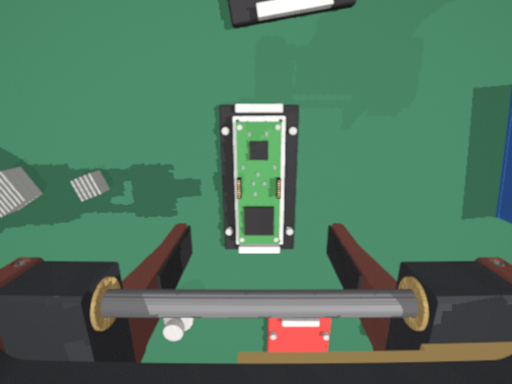

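The board lies on the plate at (260,184), within 1 mm. Large chip (259,220) → (533.5,297); small chip (258,151) → (454.5,306.5). Next I'll look at the two heat sinks from above.

move_arm([
  [[-0.04,-0.92,-0.06],0,0],
  [[-0.04,-0.92,-0.06],0,0],
  [[-0.04,-0.92,-0.06],0,0],
  [[-0.04,-0.92,-0.06],0,0],
  [[-0.04,-0.92,-0.06],0,0],
  [[-0.04,-0.92,-0.06],0,0],
  [[-0.04,-0.92,-0.06],0,0],
  [[-0.04,-0.92,-0.06],0,0],
  [[-0.04,-0.92,-0.06],0,0],
  [[-0.04,-0.92,-0.06],0,0],
  [[-0.04,-0.92,0],0,0],
  [[-0.04,-0.92,0],0,0],
  [[0,0,0],0,0],
  [[0,0,0],0,0],
  [[0,0,0],0,0],
])

```text
t: 22.73
ee_pos: [472.8, 27.0, 175.5]
orientation: [-0.19, -3.135, -0.0]
ft_force: [0.6, 0.8, -0.1]
width: 88.0
grasp_force: 0.0
```

Run:
```python
from h import *
d=cam("wrist")
for n,z in (("sink_large",28),("sink_small",20),("weight",58)):
  for b in cams.cut_out("wrist",n)[:3]:
    print(n,round(b["p"],2),np.round(b["rect"]),"top",rect(d,b["pixels"],z),"base",rect(d,b["pixels"],0))
im=d["image"]; cv2.imwrite("pics/w8.png",cv2.resize(im[90:290,150:450,::-1],None,fx=2.6,fy=2.6,interpolation=2))
print(proj(d,[469,6,28]),proj(d,[478,102,20])); to()
```

```text
sink_large 0.61 [240. 178.  46.  43.] top [465.9   5.   42.8  40.4 -65.7] base [472.3   2.2  46.7  44.1 -65.7]
sink_small 0.88 [323. 174.  24.  28.] top [470.7  99.5  27.6  27.2  15.1] base [475.4 103.5  29.3  28.9  15.1]
[[240.98681869 182.60130509]] [[322.73749111 178.74722259]]
t 22.93 pos [473.   27.5 176. ] yaw 83.2 q6 -1.42 tilt [-0.  0. -1.] w 87.6 gf 0.0
 shift now [0. 0. 0.]  turn 0.0  shift if turned first [0. 0. 0.]
```

View pics/w8.png

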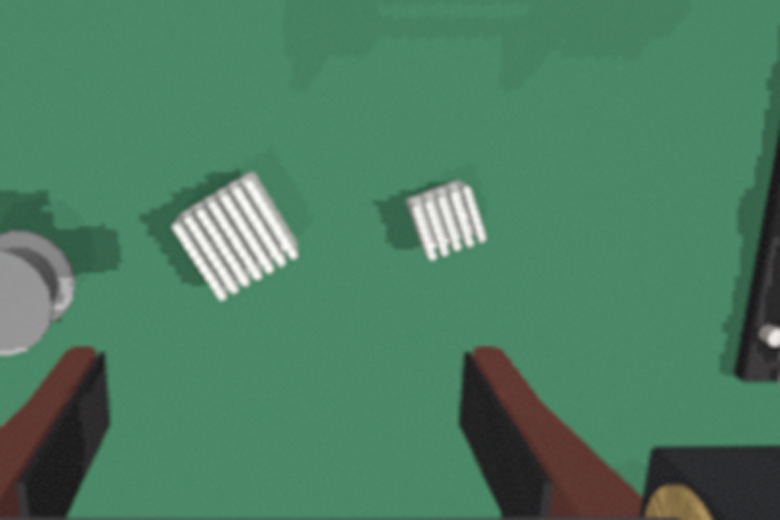

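The crop shows the large sink at crop (235,238) with fins along about 24° in world, and the small one at crop (448,220) with fins along about 15°. I'll grip the large one across its fins.

```bash
python3 -c "
from h import *
to([467,5],60,114.3)"
```

```text
t 22.93 pos [473.   27.5 176. ] yaw 83.2 q6 -1.42 tilt [-0.  0. -1.] w 87.6 gf 0.0
 shift now [ 0.13 -0.92  4.64]  turn -6.23  shift if turned first [ 0.59 -0.72  4.64]
```

move_arm([
  [[0.13,-0.92,0],0,0],
  [[0,0,0.4],-0.9,0],
  [[0,0,0.4],-0.9,0],
  [[0,0,0.4],-0.9,0],
  [[0,0,0.4],-0.9,0],
  [[0,0,0.4],-0.9,0],
  [[0,0,0.4],-0.9,0],
  [[0,0,0.4],-0.83,0],
  [[0,0,0],0,0],
  [[0,0,0],0,0],
  [[0,0,0],0,0],
])

```text
t: 23.85
ee_pos: [467.4, 4.6, 106.5]
orientation: [-0.657, 3.072, -0.0]
ft_force: [0.3, -0.3, -0.1]
width: 87.7
grasp_force: 0.0
```

Run:
```python
from h import *
d=cam("wrist"); o=ctrl.get_obs()
for b in cams.cut_out("wrist","sink_large")[:2]: print(round(b["p"],2),np.round(b["rect"]),"top",rect(d,b["pixels"],28))
im=d["image"].astype(int); m=(im.min(2)>140)&(np.ptp(im,2)<50); m[:100]=0
n,l,st,c=cv2.connectedComponentsWithStats(cv2.morphologyEx(m.astype(np.uint8),cv2.MORPH_CLOSE,np.ones((7,7))))
for i in range(1,n):
    if st[i,4]>300: print(st[i].tolist(),c[i].round(),rect(d,l==i,28))
to([467,5],6,114.3)
cv2.imwrite("pics/w9.png",d["image"][:,:,::-1])
```

```text
0.75 [260. 197.  47.  46.] top [465.1   2.7  45.1  39.8  24.1]
[110, 139, 68, 60, 3078] [142. 168.] [ 482.  -102.4   61.8   50.7  -56. ]
[237, 176, 46, 49, 2198] [259. 200.] [466.2   3.9  46.2  41.8  24.1]
t 23.95 pos [467.6   4.4 106.8] yaw 114.2 q6 -2.01 tilt [ 0.001 -0.    -1.   ] w 88.3 gf 0.0
 shift now [0.02 0.03 4.03]  turn -0.02  shift if turned first [0.01 0.03 4.03]
```

View pics/w9.png

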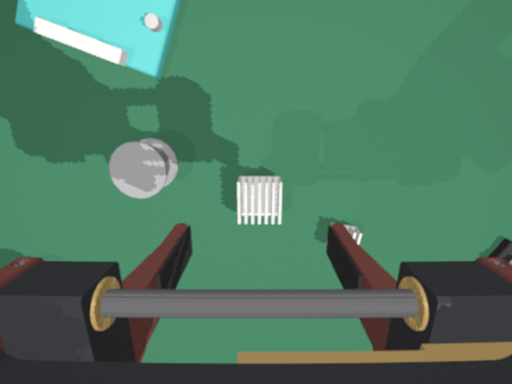

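The large sink sits square between the fingers at (259,200), and the spool (145,168) is clear. Descending and closing.

move_arm([
  [[0,0,0.8],0,0],
  [[0,0,0.8],0,0],
  [[0,0,0.8],0,0],
  [[0,0,0.8],0,0],
  [[0,0,0.5],0,0],
  [[0,0,0.3],0,0],
  [[0,0,0],0,0],
  [[0,0,0],0,1],
  [[0,0,0],0,1],
  [[0,0,0],0,1],
  [[0,0,0],0,1],
  [[0,0,0],0,1],
  [[0,0,0],0,1],
  [[0,0,0],0,1],
  [[0,0,0],0,1],
  [[0,0,0],0,1],
  [[0,0,0],0,1],
])

```text
t: 25.37
ee_pos: [467.1, 4.2, 6.3]
orientation: [-0.659, 3.072, -0.0]
ft_force: [-0.6, 0.0, 3.7]
width: 39.8
grasp_force: 30.0
```

```bash
python3 -c "
from h import *
to([533.6,297],110,83.1)"
```

```text
t 25.37 pos [467.1   4.2   6.3] yaw 114.2 q6 -2.01 tilt [ 0. -0. -1.] w 39.8 gf 30.0
 shift now [-7.23  9.59 -4.15]  turn 6.23  shift if turned first [-1.23 11.95 -4.15]
```

move_arm([
  [[0,0,-0.6],0,1],
  [[0,0,-0.7],0,1],
  [[0,0,-0.7],0,1],
  [[0,0,-0.7],0,1],
  [[0,0,-0.7],0,1],
  [[0,0,-0.75],0,1],
  [[-0.55,0.73,0],0,1],
  [[-0.55,0.73,0],0,1],
  [[-0.55,0.73,0],0,1],
  [[-0.55,0.73,0],0,1],
  [[-0.55,0.73,0],0,1],
  [[-0.55,0.73,0],0,1],
  [[-0.55,0.73,0],0,1],
  [[-0.55,0.73,0],0,1],
  [[-0.55,0.73,0],0,1],
  [[-0.55,0.73,0],0,1],
  [[-0.55,0.73,0],0,1],
  [[-0.55,0.73,0],0,1],
  [[-0.55,0.73,0],0,1],
])

```text
t: 26.95
ee_pos: [532.5, 294.9, 109.5]
orientation: [0.659, -3.071, 0.0]
ft_force: [0.0, -0.2, -0.5]
width: 39.9
grasp_force: 30.0
```

move_arm([
  [[0,0,0],0.89,1],
  [[0,0,0],0.89,1],
  [[0,0,0],0.89,1],
  [[0,0,0],0.89,1],
  [[0,0,0],0.89,1],
  [[0,0,0],0.89,1],
  [[0,0,0],0.89,1],
  [[0,0,0],0,1],
  [[0,0,0],0,1],
])

```text
t: 27.7
ee_pos: [532.4, 293.8, 109.6]
orientation: [-0.186, -3.136, 0.001]
ft_force: [-0.1, 0.6, -0.6]
width: 39.9
grasp_force: 30.0
```

Run:
```python
from h import *
d=cam("wrist"); o=ctrl.get_obs(); zt=o["ee_pos"][2]
for b in cams.cut_out("wrist","sink_large")[:2]: print(round(b["p"],2),np.round(b["rect"]),"top",rect(d,b["pixels"],zt+21.7))
cv2.imwrite("pics/w10.png",d["image"][:,:,::-1])
to([533.6,297],43,83.1)
```

```text
0.67 [260. 251.  74.  77.] top [529.2 293.7  48.4  40.1  -6.8]
t 27.8 pos [532.5 293.8 109.7] yaw 83.2 q6 -0.97 tilt [-0. -0. -1.] w 39.7 gf 30.0
 shift now [-0.03  0.13  2.67]  turn 0.02  shift if turned first [-0.03  0.13  2.67]
```

View pics/w10.png

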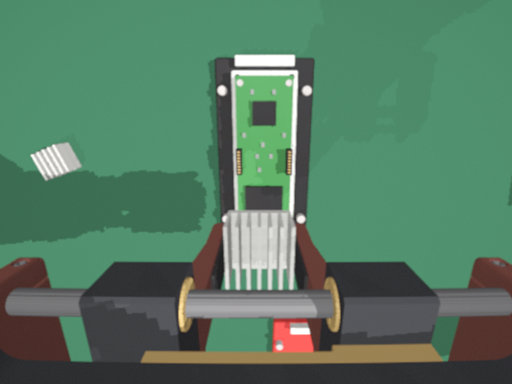

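The sink is gripped square at (260,251), with the board's large chip partly visible behind it at (263,198). Lowering.

move_arm([
  [[-0.02,0.13,0.5],0,1],
  [[0,0,0.6],0,1],
  [[0,0,0.5],0,1],
  [[0,0,0.4],0,1],
  [[0,0,0.3],0,1],
  [[0,0,0.2],0,1],
  [[0,0,0.12],0,1],
  [[0,0,0.05],0,1],
  [[0,0,0],0,1],
  [[0,0,0],0,1],
])

```text
t: 28.63
ee_pos: [533.9, 297.3, 43.6]
orientation: [0.19, 3.135, 0.001]
ft_force: [0.3, 1.3, -0.9]
width: 39.6
grasp_force: 30.0
```

```bash
python3 -c "
from h import *
to([533.2,297],41.3,83.1);print(ctrl.get_obs()['ft_force'])"
```

```text
t 28.63 pos [533.9 297.3  43.6] yaw 83.1 q6 -0.96 tilt [ 0.001  0.    -1.   ] w 39.6 gf 30.0
 shift now [ 0.03 -0.01  0.09]  turn -0.0  shift if turned first [ 0.03 -0.01  0.09]
[ 0.30788979  1.32202785 -0.90397108]
```

move_arm([
  [[0.02,-0.01,0.08],0,1],
  [[0,0,0],0,1],
  [[0,0,0],0,0],
  [[0,0,0],0,0],
  [[0,0,0],0,0],
  [[0,0,0],0,0],
  [[0,0,-0.2],0,0],
  [[0,0,-0.6],0,0],
  [[0,0,-0.9],0,0],
  [[0,0,-0.9],0,0],
  [[0,0,-0.9],0,0],
  [[0,0,-0.9],0,0],
  [[0,0,-0.6],0,0],
  [[0.97,0,0],0,0],
  [[0.6,0,0],0,0],
  [[0,0,0],0,0],
  [[0,0,0],0,0],
  [[0,0,0],0,0],
])

```text
t: 30.13
ee_pos: [494.8, 301.9, 166.6]
orientation: [0.189, 3.135, 0.001]
ft_force: [0.0, 0.6, -0.2]
width: 87.8
grasp_force: 0.0
```

Run:
```python
from h import *
d=cam("wrist"); o=ctrl.get_obs()
for n,z in (("sink_large",63),("board",31),("sink_small",20),("weight",58)):
  for b in cams.cut_out("wrist",n)[:2]: print(n,round(b["p"],2),np.round(b["rect"]),"top",rect(d,b["pixels"],z))
print(proj(d,[533.6,297,35]),d["c"])
cv2.imwrite("pics/w11.png",cv2.resize(d["image"][60:330,130:430,::-1],None,fx=2,fy=2,interpolation=2))
to([471.5,99],100,105)
```

```text
sink_large 0.79 [261. 224.  36.  35.] top [527.8 297.   44.   38.6  -8.1]
sink_small 0.76 [ 94. 186.  33.  27.] top [472.4 108.6  38.9  26.2 -75.7]
weight 0.93 [180. 328.  28.  20.] top [651.4 184.1  36.2  32.8 -20.5]
[[259.21807603 219.90992537]] [417.17744826 310.76886798 327.8525948 ]
t 30.38 pos [494.6 301.5 166. ] yaw 83.1 q6 -0.92 tilt [-0. -0. -1.] w 88.1 gf 0.0
 shift now [-0.06 -8.15  2.64]  turn -4.39  shift if turned first [ 2.99 -7.59  2.64]
```

View pics/w11.png

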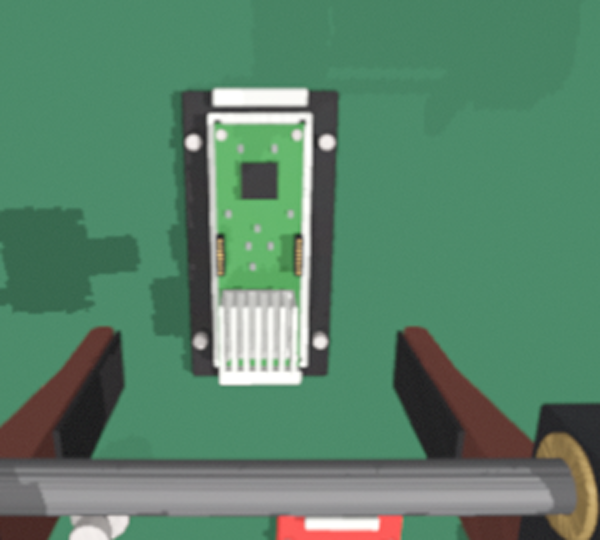

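The large sink sits on the large chip (crop 259,330); the small chip is free at crop (259,181). I'll check its position numerically while going for the small sink.

Run:
```python
from h import *
d=cam("wrist")
a=plane(d,[(259.5,205.5)],35)[0];b=plane(d,[(260,245.5)],63)[0];b2=plane(d,[(259.5,212.5)],63)[0]
u=np.array([np.cos(np.radians(-6.9)),np.sin(np.radians(-6.9))]);c=np.array([494.3,302])
for p in (a,b,b2): print(p.round(1),"board along",((p[:2]-c)@u).round(1))
m=cams.cut_out("wrist","sink_large")[0]["pixels"]
r=np.arange(225,240); L=[np.nonzero(m[v])[0][[0,-1]] for v in r]
print("y",plane(d,np.c_[np.mean(L,1),r],63).mean(0))
```

```text
[515.8 299.   35. ] board along 21.7
[551.  295.2  63. ] board along 57.1
[513.9 299.2  63. ] board along 19.8
y [535.31103391 295.56552036  63.        ]
```

move_arm([
  [[0,-0.91,0],0,0],
  [[0,-0.91,0],0,0],
  [[0,-0.91,0],0,0],
  [[0,-0.91,0.1],0,0],
  [[0,-0.91,0.2],0,0],
  [[0,-0.91,0.3],0,0],
  [[0,-0.91,0.4],0,0],
  [[0,-0.91,0.4],0,0],
  [[-0.06,-0.87,0.4],0,0],
  [[0,0,0.4],-0.88,0],
  [[0,0,0.4],-0.88,0],
  [[0,0,0],-0.88,0],
  [[0,0,0],-0.88,0],
  [[0,0,0],-0.87,0],
  [[0,0,0],0,0],
  [[0,0,0],0,0],
])

```text
t: 31.82
ee_pos: [471.2, 99.2, 101.2]
orientation: [-0.407, 3.115, 0.0]
ft_force: [0.6, 0.5, -0.0]
width: 87.8
grasp_force: 0.0
```

Run:
```python
from h import *
d=cam("wrist")
for b in cams.cut_out("wrist","sink_small")[:2]: print(round(b["p"],2),np.round(b["rect"]),"top",rect(d,b["pixels"],20),"base",rect(d,b["pixels"],0))
print(d["c"].round(),proj(d,[471.5,99,20]))
to([471.5,99],5,105)
cv2.imwrite("pics/w12.png",cv2.resize(d["image"][100:300,130:430,::-1],None,fx=2,fy=2,interpolation=2))
```

```text
0.96 [262. 201.  23.  36.] top [470.9 100.6  31.2  26.3  14.9] base [477.1 102.4  33.7  28.4  14.9]
[396.  79. 263.] [[259.19411654 201.40137457]]
t 31.92 pos [471.1  99.2 101.2] yaw 104.9 q6 -1.65 tilt [ 0.  0. -1.] w 88.0 gf 0.0
 shift now [-0.01 -0.01  3.85]  turn -0.02  shift if turned first [-0.01 -0.01  3.85]
```

View pics/w12.png

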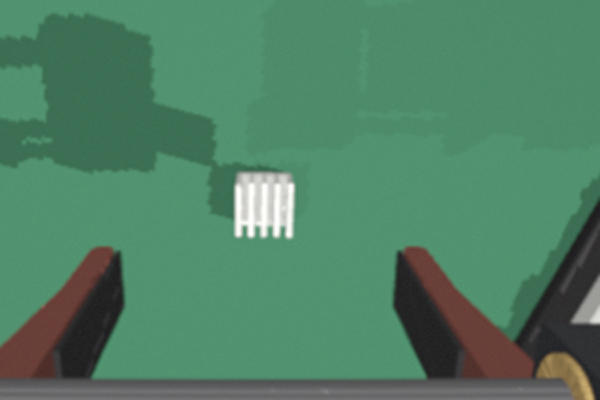

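The small sink is at crop (265,205), square to the fingers; its corrected centre is about (473.4,101.2).

```bash
python3 -c "
from h import *
to([473.4,101.2],5,105)"
```

```text
t 31.92 pos [471.1  99.2 101.2] yaw 104.9 q6 -1.65 tilt [ 0.  0. -1.] w 88.0 gf 0.0
 shift now [-0.11  0.05  3.85]  turn -0.02  shift if turned first [-0.11  0.05  3.85]
```

move_arm([
  [[-0.11,0.05,0.8],0,0],
  [[0,0,0.8],0,0],
  [[0,0,0.8],0,0],
  [[0,0,0.7],0,0],
  [[0,0,0.5],0,0],
  [[0,0,0.22],0,0],
  [[0,0,0],0,0],
  [[0,0,0],0,1],
  [[0,0,0],0,1],
  [[0,0,0],0,1],
  [[0,0,0],0,1],
  [[0,0,0],0,1],
  [[0,0,0],0,1],
  [[0,0,0],0,1],
  [[0,0,0],0,1],
  [[0,0,0],0,1],
  [[0,0,0],0,1],
  [[0,0,0],0,1],
])

```text
t: 33.42
ee_pos: [473.3, 101.1, 5.6]
orientation: [0.411, -3.114, 0.0]
ft_force: [0.3, 0.7, 0.1]
width: 25.7
grasp_force: 30.0
```

```bash
python3 -c "
from h import *
to([454.5,306.6],120,83.1)"
```

```text
t 33.42 pos [473.3 101.1   5.6] yaw 105.0 q6 -1.65 tilt [-0. -0. -1.] w 25.7 gf 30.0
 shift now [-1.4   8.13 -4.57]  turn 4.39  shift if turned first [ 1.73  8.07 -4.57]
```

move_arm([
  [[0,0,-0.6],0,1],
  [[0,0,-0.8],0,1],
  [[0,0,-0.8],0,1],
  [[0,0,-0.8],0,1],
  [[0,0,-0.8],0,1],
  [[0,0,-0.77],0,1],
  [[-0.14,0.81,0],0,1],
  [[-0.14,0.81,0],0,1],
  [[-0.14,0.81,0],0,1],
  [[-0.14,0.81,0],0,1],
  [[-0.14,0.81,0],0,1],
  [[-0.14,0.81,0],0,1],
  [[-0.14,0.81,0],0,1],
  [[-0.14,0.81,0],0,1],
  [[-0.14,0.81,0],0,1],
  [[-0.14,0.81,0],0,1],
])

```text
t: 34.75
ee_pos: [454.3, 306.7, 119.8]
orientation: [0.411, -3.114, 0.0]
ft_force: [-0.1, -0.5, 0.1]
width: 26.1
grasp_force: 30.0
```

move_arm([
  [[0,0,0],0.88,1],
  [[0,0,0],0.88,1],
  [[0,0,0],0.88,1],
  [[0,0,0],0.88,1],
  [[0,0,0],0.87,1],
  [[0,0,0],0,1],
  [[0,0,0],0,1],
])

```text
t: 35.33
ee_pos: [454.5, 305.7, 119.8]
orientation: [-0.186, -3.136, 0.0]
ft_force: [-0.3, 1.2, 0.2]
width: 25.6
grasp_force: 30.0
```

Run:
```python
from h import *
d=cam("wrist"); o=ctrl.get_obs(); zt=o["ee_pos"][2]
for b in cams.cut_out("wrist","sink_small")[:3]: print(round(b["p"],2),np.round(b["rect"]),"top",rect(d,b["pixels"],zt+14.4))
to([454.5,306.6],42,83.1)
```

```text
0.84 [259. 247.  38.  52.] top [451.6 305.2  33.9  25.6  -5.5]
t 35.43 pos [454.6 305.7 119.9] yaw 83.2 q6 -0.88 tilt [-0. -0. -1.] w 26.1 gf 30.0
 shift now [0.01 0.04 3.11]  turn 0.02  shift if turned first [0.01 0.04 3.11]
```

move_arm([
  [[0.03,0.04,0.6],0,1],
  [[0,0,0.7],0,1],
  [[0,0,0.6],0,1],
  [[0,0,0.5],0,1],
  [[0,0,0.35],0,1],
  [[0,0,0.2],0,1],
  [[0,0,0.1],0,1],
  [[0,0,0.06],0,1],
  [[0,0,0],0,1],
  [[0,0,0],0,1],
])

```text
t: 36.27
ee_pos: [454.4, 307.1, 42.6]
orientation: [0.189, 3.135, 0.001]
ft_force: [0.5, -0.1, 0.1]
width: 25.9
grasp_force: 30.0
```

```bash
python3 -c "
from h import *
to([453.9,306.6],40.6,83.1);print(ctrl.get_obs()['ft_force'])"
```

```text
t 36.27 pos [454.4 307.1  42.6] yaw 83.1 q6 -0.88 tilt [ 0.001  0.    -1.   ] w 25.9 gf 30.0
 shift now [ 0.02 -0.02  0.08]  turn -0.0  shift if turned first [ 0.02 -0.02  0.08]
[ 0.48776464 -0.08726099  0.06665218]
```

move_arm([
  [[0.02,-0.02,0.08],0,1],
  [[0,0,0],0,1],
  [[0,0,0],0,0],
  [[0,0,0],0,0],
  [[0,0,0],0,0],
  [[0,0,0],0,0],
  [[0,0,0],0,0],
  [[0,0,-0.2],0,0],
  [[0,0,-0.6],0,0],
  [[0,0,-0.9],0,0],
  [[0,0,-0.9],0,0],
  [[0,0,-0.9],0,0],
  [[0,0,-0.9],0,0],
  [[-0.9,0,-0.6],0,0],
  [[-0.7,0,0],0,0],
  [[0,0,0],0,0],
  [[0,0,0],0,0],
  [[0,0,0],0,0],
])

```text
t: 37.77
ee_pos: [492.0, 301.2, 164.6]
orientation: [-0.19, -3.134, 0.002]
ft_force: [-0.4, -0.3, -0.2]
width: 87.8
grasp_force: 0.0
```

Run:
```python
from h import *
d=cam("wrist"); o=ctrl.get_obs()
for n,z in (("sink_large",63),("sink_small",55),("weight",58)):
  for b in cams.cut_out("wrist",n)[:2]: print(n,round(b["p"],2),np.round(b["rect"]),"top",rect(d,b["pixels"],z))
print(proj(d,[[454.5,306.5,55],[533.6,297,63]]),d["c"])
cv2.imwrite("pics/w13.png",cv2.resize(d["image"][60:360,130:430,::-1],None,fx=2,fy=2,interpolation=2))
d=cam("side")
for b in cams.cut_out("side","weight")[:2]: u=b["rect"]; print("side",b["p"],np.round(u),plane(d,[(u[0],u[1]-u[3]/2+3)],58).round(),plane(d,[(u[0],u[1]+u[3]/2)],0).round())
d=cam("scene")
for b in cams.cut_out("scene","weight")[:2]: u=b["rect"]; print("scene",b["p"],np.round(u),plane(d,[(u[0],u[1]-u[3]/2+3)],58).round(),plane(d,[(u[0],u[1]+u[3]/2)],0).round())
to([655,188],150,90)
```

```text
sink_large 0.56 [260. 227.  41.  41.] top [527.4 295.9  46.3  40.1  -5.8]
sink_small 0.68 [261. 155.  22.  30.] top [453.3 306.2  26.7  25.8  -7. ]
sink_small 0.44 [180. 329.  30.  22.] top [652.5 184.6  38.9  34.9 -12.9]
weight 0.95 [181. 331.  32.  24.] top [649.8 186.4  39.5  34.2  83.5]
[[260.33965152 155.85282469]
 [260.41726124 233.35491448]] [414.79775979 310.31799187 326.05919386]
side 0.49 [292. 140.  16.  25.] [[659. 179.  58.]] [[650. 145.   0.]]
scene 0.77 [294. 236.  14.  22.] [[652. 180.  58.]] [[676. 185.   0.]]
t 38.17 pos [492.9 301.7 165. ] yaw 83.1 q6 -0.92 tilt [-0. -0. -1.] w 87.6 gf 0.0
 shift now [-6.98 -3.73  0.6 ]  turn -1.38  shift if turned first [-6.49 -4.55  0.6 ]
```

View pics/w13.png

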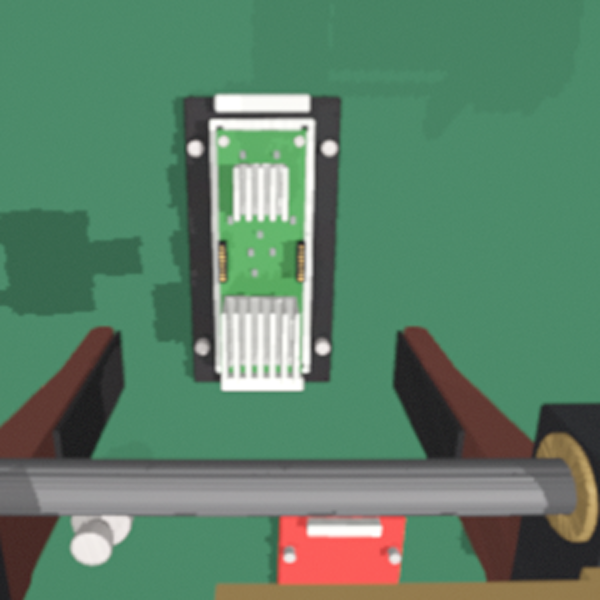

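Both sinks sit on their chips (small at crop (261,192), large at crop (260,338)). The weight is at crop (97,535). Moving over it.

move_arm([
  [[-0.87,-0.47,0.07],0,0],
  [[-0.87,-0.47,0.07],0,0],
  [[-0.87,-0.47,0.07],0,0],
  [[-0.87,-0.47,0.07],0,0],
  [[-0.87,-0.47,0.07],0,0],
  [[-0.87,-0.47,0.07],0,0],
  [[-0.87,-0.47,0.07],0,0],
  [[-0.87,-0.47,0.07],0,0],
  [[0,0,0],-0.7,0],
  [[0,0,0],-0.7,0],
  [[0,0,0],0,0],
  [[0,0,0],0,0],
])

```text
t: 39.17
ee_pos: [654.4, 187.3, 150.9]
orientation: [-0.001, -3.141, 0.0]
ft_force: [-0.2, -0.0, 0.7]
width: 87.8
grasp_force: 0.0
```

Run:
```python
from h import *
d=cam("wrist")
for b in cams.cut_out("wrist","weight")[:2]:
    print(round(b["p"],2),np.round(b["rect"]))
    m=b["pixels"]; best=None
    c=max(cv2.findContours(m.astype(np.uint8),0,cv2.CHAIN_APPROX_NONE)[0],key=cv2.contourArea).reshape(-1,2)
    # fit silhouette: hull of body rings + knob rings
    from scipy.optimize import minimize
    t=np.linspace(0,2*np.pi,40)
    def sil(x,y):
        M=np.zeros(m.shape,np.uint8)
        for r,z0,z1 in ((19,0,36),(12,47,58),(8,30,50)):
            P=np.concatenate([np.c_[x+r*np.cos(t),y+r*np.sin(t),0*t+z] for z in (z0,z1)])
            cv2.fillConvexPoly(M,cv2.convexHull(proj(d,P).astype(np.float32)).round().astype(np.int32),1)
        return M>0
    f=lambda p:-(sil(*p)&m).sum()/(sil(*p)|m).sum()
    g=[(f((x,y)),x,y) for x in np.arange(630,691,1.5) for y in np.arange(165,206,1.5)]
    print(min(g))
im=d["image"];cv2.imwrite("pics/w14.png",im[:,:,::-1])
to()
```

```text
0.97 [252. 189.  34.  42.]
(np.float64(-0.9129057798891528), np.float64(655.5), np.float64(178.5))
t 39.27 pos [654.3 187.6 151.2] yaw 90.0 q6 -1.31 tilt [-0. -0. -1.] w 87.7 gf 0.0
 shift now [0. 0. 0.]  turn 0.0  shift if turned first [0. 0. 0.]
```

View pics/w14.png

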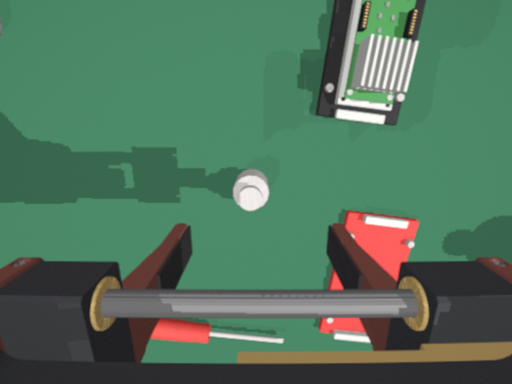

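The weight is at (251,189), fitted to (655.5,178.5), and the fingers have clear space on both sides. I've now viewed 17 pictures, over the limit of 14, so I won't view any more and will check by numbers only.

```bash
python3 -c "
from h import *
to([655.5,178.5],10,90)"
```

```text
t 39.27 pos [654.3 187.6 151.2] yaw 90.0 q6 -1.31 tilt [-0. -0. -1.] w 87.7 gf 0.0
 shift now [-0.05 -0.36  5.65]  turn 0.0  shift if turned first [-0.05 -0.36  5.65]
```

move_arm([
  [[-0.05,-0.36,0],0,0],
  [[0,0,0.7],0,0],
  [[0,0,0.9],0,0],
  [[0,0,0.9],0,0],
  [[0,0,0.9],0,0],
  [[0,0,0.9],0,0],
  [[0,0,0.8],0,0],
  [[0,0,0.4],0,0],
  [[0,0,0.15],0,0],
  [[0,0,0],0,0],
  [[0,0,0],0,1],
  [[0,0,0],0,1],
  [[0,0,0],0,1],
  [[0,0,0],0,1],
  [[0,0,0],0,1],
  [[0,0,0],0,1],
  [[0,0,0],0,1],
  [[0,0,0],0,1],
  [[0,0,0],0,1],
  [[0,0,0],0,1],
])

```text
t: 40.93
ee_pos: [655.9, 178.3, 10.0]
orientation: [-0.002, 3.142, -0.0]
ft_force: [-0.0, -0.6, 1.7]
width: 36.9
grasp_force: 30.0
```

```bash
python3 -c "
from h import *
to([533.6,297],130)"
```

```text
t 40.93 pos [655.9 178.3  10. ] yaw 90.1 q6 -1.32 tilt [ 0. -0. -1.] w 36.9 gf 30.0
 shift now [ 4.88  4.75 -4.8 ]  turn 0.0  shift if turned first [ 4.88  4.75 -4.8 ]
```

```bash
cat > wf.py <<'E'
from h import *
t=np.linspace(0,2*np.pi,40)
def fit(n,z0,X,Y):
    d=cam(n)
    for b in cams.cut_out(n,"weight")[:2]:
        m=b["pixels"]
        def sil(x,y):
            M=np.zeros(m.shape,np.uint8)
            for r,a,c in ((19,0,36),(12,47,58),(8,30,50)):
                P=np.concatenate([np.c_[x+r*np.cos(t),y+r*np.sin(t),0*t+z+z0] for z in (a,c)])
                cv2.fillConvexPoly(M,cv2.convexHull(proj(d,P).astype(np.float32)).round().astype(np.int32),1)
            return M>0
        g=min(((-(s&m).sum()/(s|m).sum(),x,y) for x in np.arange(X-24,X+25,1.5) for y in np.arange(Y-24,Y+25,1.5) for s in [sil(x,y)]))
        print(n,round(b["p"],2),np.round(b["rect"]),np.round(g,2))
E
python3 - <<'E'
from wf import *
for n in("wrist","scene","side"): fit(n,0,656,178)
for _ in range(3): print(ctrl.get_obs()["width"])
E
```

```text
wrist 0.64 [258. 249.  70.  78.] [ -0.85 654.5  178.  ]
scene 0.78 [294. 238.  14.  21.] [ -0.9 656.  179.5]
36.97737267561187
36.97737267561187
36.97737267561187
```

The scene and wrist fits agree that the weight's centre is at the TCP, within 1.5 mm. Lift and carry it.

move_arm([
  [[0,0,-0.5],0,1],
  [[0,0,-0.8],0,1],
  [[0,0,-0.8],0,1],
  [[0,0,-0.8],0,1],
  [[0,0,-0.8],0,1],
  [[0,0,-0.7],0,1],
  [[0,0,-0.4],0,1],
  [[0.4,0.4,0],0,1],
  [[0.68,0.66,0],0,1],
  [[0.7,0.68,0],0,1],
  [[0.7,0.68,0],0,1],
  [[0.7,0.68,0],0,1],
  [[0.7,0.68,0],0,1],
  [[0.6,0.57,0],0,1],
  [[0.4,0.4,0],0,1],
  [[0,0,0],0,1],
  [[0,0,0],0,1],
  [[0,0,0],0,1],
])

```text
t: 42.73
ee_pos: [533.9, 296.6, 129.7]
orientation: [-0.002, 3.142, -0.001]
ft_force: [0.9, -0.3, -3.5]
width: 37.8
grasp_force: 30.0
```

Run:
```python
from wf import *
o=ctrl.get_obs(); x,y,z=o["ee_pos"]
for n in("wrist","scene"): fit(n,z-10,x,y)
d=cam("wrist")
to([533.6,296.6],75)
```

```text
wrist 0.84 [259. 250.  67.  81.] [ -0.84 530.92 296.64]
scene 0.7 [343. 182.  14.  19.] [ -0.86 530.92 299.64]
t 42.98 pos [534.2 296.3 129.8] yaw 90.0 q6 -1.08 tilt [ 0. -0. -1.] w 37.3 gf 30.0
 shift now [0.03 0.01 2.19]  turn 0.0  shift if turned first [0.03 0.01 2.19]
```

move_arm([
  [[-0.03,0.01,0.5],0,1],
  [[0,0,0.5],0,1],
  [[0,0,0.4],0,1],
  [[0,0,0.35],0,1],
  [[0,0,0.2],0,1],
  [[0,0,0.12],0,1],
  [[0,0,0.08],0,1],
  [[0,0,0.04],0,1],
  [[0,0,0],0,1],
  [[0,0,0],0,1],
])

```text
t: 43.82
ee_pos: [534.7, 297.3, 75.6]
orientation: [-0.002, 3.141, 0.0]
ft_force: [0.4, 0.1, -2.8]
width: 37.1
grasp_force: 30.0
```

```bash
python3 -c "
from h import *
to([534.6,296.6],73);print(ctrl.get_obs()['ft_force'])"
```

```text
t 43.82 pos [534.7 297.3  75.6] yaw 90.1 q6 -1.08 tilt [ 0.001  0.    -1.   ] w 37.1 gf 30.0
 shift now [ 0.   -0.03  0.1 ]  turn 0.0  shift if turned first [ 0.   -0.03  0.1 ]
[ 0.40908759  0.13899691 -2.78682663]
```

move_arm([
  [[0,-0.02,0.06],0,1],
  [[0,0,0.03],0,1],
  [[0,0,0],0,1],
])

```text
t: 44.07
ee_pos: [534.4, 296.6, 73.0]
orientation: [-0.002, 3.141, 0.0]
ft_force: [-0.2, -0.6, -2.0]
width: 36.9
grasp_force: 30.0
```

```bash
python3 -c "
from h import *
to([534.6,296.6],73);print(ctrl.get_obs()['ft_force'])"
```

```text
t 44.07 pos [534.4 296.6  73. ] yaw 90.1 q6 -1.08 tilt [ 0.  0. -1.] w 36.9 gf 30.0
 shift now [-0.01 -0.   -0.  ]  turn 0.0  shift if turned first [-0.01 -0.   -0.  ]
[-0.22541167 -0.55647382 -1.97925014]
```

Contact is starting. Release and rise straight up, clear of the knob.

move_arm([
  [[0,0,0.01],0,1],
  [[0,0,0],0,0],
  [[0,0,0],0,0],
  [[0,0,0],0,0],
  [[0,0,0],0,0],
  [[0,0,0],0,0],
  [[0,0,-0.3],0,0],
  [[0,0,-0.7],0,0],
  [[0,0,-0.9],0,0],
  [[0,0,-0.9],0,0],
  [[0,0,-0.9],0,0],
  [[0,0,-0.9],0,0],
  [[0,0,-0.9],0,0],
  [[0,0,0],0,0],
  [[0,0,0],0,0],
  [[0,0,0],0,0],
])

```text
t: 45.4
ee_pos: [534.0, 296.4, 209.8]
orientation: [0.002, -3.141, 0.0]
ft_force: [-0.6, -0.3, -0.5]
width: 87.5
grasp_force: 0.0
```

Run:
```python
from wf import *
for n in("wrist","scene","side"): fit(n,63,533,297)
for n,z in (("sink_large",63),("sink_small",55),("plate",22),("jar",22),("spool",18)):
  d=cam("scene")
  for b in cams.cut_out("scene",n)[:1]: print(n,round(b["p"],2),np.round(b["rect"]),plane(d,b["rect"][:2],z)[0].round())
d=cam("wrist")
for b in cams.cut_out("wrist","sink_small")[:2]: print("small",round(b["p"],2),np.round(b["rect"]),rect(d,b["pixels"],55))
to()
```

```text
wrist 0.66 [259. 189.  38.  41.] [ -0.9 536.  295.5]
scene 0.52 [339. 197.  13.  19.] [ -0.74 531.5  298.5 ]
side 0.64 [242. 108.  16.  25.] [ -0.87 534.5  295.5 ]
sink_large 0.64 [338. 210.  14.   9.] [563. 301.  63.]
plate 0.54 [335. 221.  15.   9.] [572. 296.  22.]
jar 0.6 [174. 223.  11.  16.] [ 658. -188.   22.]
spool 0.59 [218. 189.  19.  22.] [485. -93.  18.]
small 0.73 [271. 112.  18.  30.] [455.4 306.4  26.1  26.   -8.5]
t 46.3 pos [534.4 296.6 210.2] yaw 90.1 q6 -1.08 tilt [ 0.  0. -1.] w 87.9 gf 0.0
 shift now [0. 0. 0.]  turn 0.0  shift if turned first [0. 0. 0.]
```

All three views put the standing weight within about 3 mm of the sink's middle. The jar, the spool and the small sink are where they should be.

```bash
python3 -c "
from workcell import ctrl
print(ctrl.close_job())"
```

```text
the job is handed in; nothing more can be done
None
```

The plate, board, both heat sinks and the weight are stacked in the small black nest, all released, and the job is handed in at about 46 s; camera fits put each part within about 3 mm of its target and the jar and spool where they stood. The hand-in returned no verdict, and I viewed 17 pictures where 14 were allowed.

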